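# Tip the film cartridge out of its spring bucket

### The arm

A 6-joint arm with a two-finger parallel gripper is mounted at the origin on the work surface. World frame = base frame: x ahead of the robot, y to its left, z up, the work surface at z = 0. Lengths are in m, angles in rad, forces in N, time in s.
With the tool pointing down it reaches from about 0.425 to 0.95 m from the base axis. Payload 3.5 kg.
Tool frame: the origin (TCP) lies midway between the tips of the shut fingers; the grasp point (between the pads) lies 19 mm behind it (ctrl.pinch_z is the distance from the TCP to the grasp point, in m); z points along the fingers, y is the line along which they close (so a half turn about z gives the same grasp; the last joint's range is limited). The gripper opens to 85 mm and grips with 20 to 120 N. Pads are 22 mm wide; open, the fingers measure 114 mm over their backs; the gripper's body (76 mm by 85 mm) begins 54 mm behind the grasp point. The pads swing forward as they close: fully open they stand 13 mm farther back than shut.
Start: joints at [1.149, 0.286, 1.577, -0, 1.279, -0.15], TCP at [0.181, 0.65, 0.231] pointing down, gripper open.
Joint ranges: [-2.77, 2.77], [-0.9, 2.22], [0.21, 2.48], [-1.53, 4.67], [0.24, 2.81], [-2.84, 2.84]. Speed limits (rad/s): [2.79, 2.79, 3.14, 3.14, 3.14, 3.14].

### API

Orientations are given as a unit quaternion [x, y, z, w].
In Python, from plant import get_state, viewer, sign_off, ctrl gives the robot as it stands. The module is installed in compiled form; this text tells all that it offers.
- The arm moves only by the shell command python3 -m handwheel 'ROWS' [FORCE]. ROWS is JSON, a list that holds one entry, the list of rows, each a list of 5 numbers: the finger opening in m, from 0 to 0.0854, then the shift along the tool's x, y, z in m, then the turn about the tool's z in degrees. In form: [[[claw, x, y, z, spin], ...]]. A call has 1 to 12 rows; each row shifts and turns the commanded pose from where the row before left it, along the tool's axes as they then stand; what a row does not reach is not made up. A row lasts 1/12 s, in which the tool goes at most 41.7 mm and 7.16 degrees, less where a joint would pass 70% of its speed; a pose out of reach is approached as far as the arm can. A call is refused whole if a number of a shift passes 0.0417 or a number of a turn 7.16, either way. A call with a gripper value outside its range is refused whole. The fingers move at their own pace and stop on an object; FORCE is the grip in N (left out, the last holds). Time passes only in rows, so rows that do not move let the fingers close. It gives the time, the measured TCP pose, the force, the opening and the grip force at its end, in the units of the state.
- get_state(): the state, without advancing time (a new reading comes with each control period).
- viewer.read_camera(name): name is "scene" or "top"; returns the picture (420x560x3 uint8, blue, green, red); there is no depth.
- viewer.camera_params(name): a dict with "fov_y" (degrees; the focal length in pixels is half the picture's height over the tangent of half this angle, whatever the lens; pixels are square), "cx", "cy" (the principal point, pixels), "xyz" and "attitude" of the camera in the world. Camera axes: x right, y up, looking along -z (the intrinsics and any distortion apply to the point x, -y, -z); pixel columns grow to the right and rows downward; lengths in m; the calibration is good to about 2 mm. A picture is of the moment at which its call begins. camera_params takes no time and is no camera call.
- sign_off(): hands the job in; it is judged then, once.
Trained networks look in the newest picture that a camera, given by its name, has taken for a name from the list of things; names that differ only in an ending like _2 or _b are one class to them, and where a whole thing is asked for, a point or a joint stands for the part that bears it (a point fixed in the world has none). Each returns a list of dicts, best first, with "confidence" (0 to 1); they miss things now and then, are a little off and sometimes report something else, mostly with a low value. They report only what shows in the picture. A call takes as long as a camera call. They do not tell look-alikes from the thing itself.
- viewer.look_for(camera, name): "extent" ([left, top, width, height] as shares, 0 to 1, of the picture: columns of its width, rows of its height, round what is visible of it).
- viewer.outline_of(camera, name): "mask" (420x560 bool, what is visible of it) and "extent" ([left, top, width, height] as shares, 0 to 1, of the picture: columns of its width, rows of its height, round what is visible of it).
- viewer.pinpoint(camera, name): "xy" ([column, row] as shares, 0 to 1, of the picture: columns of its width, rows of its height: a listed point, or the origin of a listed thing).
The state is a dict: "time": time; "qpos": joint angles; "dq": joint speeds; "joint_efforts": joint torques, N m; "eef_pos": TCP position; "tcp_rot": TCP orientation; "contact_force": force on the tool from outside, world axes, zero at the start; "wrist_torque": the same for the moment, N m; "opening": opening from 0.0 (shut) to 1.0 (fully open); "finger_force": force on a finger pad.
Only numpy, scipy, OpenCV 4.12 (cv2) and the standard library are available. Lean on these libraries where they do the work, as an engineer would, in place of code of your own. Each camera call takes 0.05 s, during which the arm holds its last target. There are 200 camera calls.

### The job

Two spring-loaded tipping buckets stand on the camera bench, each with a catch tray in front. Push the upright paddle of the bucket that holds the film cartridge, past its latch, so that the cartridge rolls out into the tray below, then let go so that the bucket swings all the way back upright. Do not tip the other bucket, the one with the lens cap in it.

Things in the scene. Friction and masses are not known exactly. Their poses are not given: they have to be found in the camera images.
- tipper: Fixed grey frame whose bucket holds the film cartridge; its twin, with the lens cap, stands beside it. Origin: on the table below the bucket's hinge; x = dumping direction, away from the robot, z up. Hinge along y at z 100 mm. Uprights at y +-56 mm, to z 152; sprung latch pin at y 66, to z 179 (185 tipped). Catch tray in front: x 15 to 175, y -65 to 65, rim z 51, ribbed floor z 10 to 14.
- bucket (a joint): Tilt of the bucket with the cartridge: 0 level, hard stop 1.15 rad, empties by 0.85. Steel, 94 mm wide, tipper x -38 to 55. Paddle on its rear wall: 50 wide, centred, to z 197; rear face at x -38. Push it to +x with closed fingertips at z 160: contact reaches about x +20 at 1.0 rad. About 15 N at the latch (0.1 to 0.2 rad), then 1 to 5 N. Springs back by itself.
- film: 35 mm film cartridge: cylinder 25 mm in diameter, 48 mm long, black with a pale wrap and a 5 mm grey spool end, 25 g. Origin at its centre, y axis along the cylinder. Starts lying across the floor of its bucket and rolls freely.
- bucket_spare (a joint): Tilt of the other bucket, of the same build, which holds a flat black lens cap 42 mm in diameter: 0 level, growing as it tips. It is to be left alone.
Mind the look-alikes: they are no part of the job. Leave any orange or yellow look-alike of the film alone.

How it is judged:
On the way:
1. the bucket with the cartridge is tipped well past its latch (value of joint bucket above 0.6 rad), for 0.05 s.
At the end, for the whole second after the job is handed in: The film cartridge lies still (under 50 mm/s) inside the catch tray of its own frame (its centre within the tray's outline and below its rim), and both buckets are back at rest (within 0.1 rad) (value of joint each of bucket, bucket_spare below 0.1 rad and x of film in the frame of tipper between 0.015 and 0.175 m and y of film in the frame of tipper between -0.065 and 0.065 m and z of film in the frame of tipper below 0.05 m and linear speed of film below 0.05 m/s); the robot touches nothing.
It fails at once if the other bucket is tipped (over 0.25 rad) (value of joint bucket_spare above 0.25 rad).
It also fails if it takes over 32 s, if anything falls off the work surface, if the arm or the gripper's body presses on something with over 40 N, if the wrist force passes 120 N, or if a joint passes its speed limit or range.

## Working session

There is one attempt and no reset: what is moved stays moved. The work goes in short steps, Python scripts to look and compute and a shell command to move; the robot and the scene stay as the last step left them, time stands still between calls to the robot, and variables do not carry over. Pictures are saved under pics/ and viewed, at most 10 in all, crops included, and the job is handed in when it is done.

```bash
mkdir -p pics; python3 - <<'E'
from plant import get_state, viewer, ctrl
import cv2
s=get_state();print({k:s[k] for k in('time','eef_pos','tcp_rot','opening')})
for c in("scene","top"):
    cv2.imwrite(f"pics/{c}0.png",viewer.read_camera(c));print(c,viewer.camera_params(c))
    for n in("tipper","bucket","film","bucket_spare"):
        for f in("look_for","pinpoint"):
            print(c,n,f,[(round(d["confidence"],2),[round(float(v)*m,1) for v,m in zip(d.get("extent",d.get("xy")),(560,420)*2)]) for d in getattr(viewer,f)(c,n)])
E
```

```text
{'time': 0.0, 'eef_pos': array([0.1808901 , 0.64961845, 0.22994009]), 'tcp_rot': array([ 1.35481841e-01,  9.90779125e-01, -1.12776580e-03, -3.53394305e-04]), 'opening': 1.0007543374310834}
scene {'fov_y': 45.59438459649009, 'cx': 284.11655576596075, 'cy': 209.0766352370506, 'xyz': array([ 0.7559662 , -0.47853891,  0.93484255]), 'attitude': array([0.26996786, 0.0734345 , 0.26891121, 0.92163523])}
scene tipper look_for [(0.61, [194.4, 243.6, 146.2, 142.7])]
scene tipper pinpoint [(0.77, [243.7, 316.8])]
scene bucket look_for [(0.84, [205.6, 254.0, 74.3, 80.5])]Traceback (most recent call last):
  File "<stdin>", line 8, in <module>
ValueError: it knows: film, tipper
```

```bash
python3 - <<'E'
from plant import get_state, viewer, ctrl
import cv2
for c in("scene","top"):
    cv2.imwrite(f"pics/{c}1.png",viewer.read_camera(c));print(c,viewer.camera_params(c))
    for n in("tipper","bucket","film","bucket_spare"):
        for f in("look_for","pinpoint"):
            try: print(c,n,f,[(round(d["confidence"],2),[round(float(v)*m,1) for v,m in zip(d.get("extent",d.get("xy")),(560,420)*2)]) for d in getattr(viewer,f)(c,n)])
            except ValueError as e: print(n,f,e)
E
```

```text
scene {'fov_y': 45.59438459649009, 'cx': 284.11655576596075, 'cy': 209.0766352370506, 'xyz': array([ 0.7559662 , -0.47853891,  0.93484255]), 'attitude': array([0.26996786, 0.0734345 , 0.26891121, 0.92163523])}
scene tipper look_for [(0.62, [350.7, 79.3, 59.0, 69.3])]
scene tipper pinpoint [(0.94, [240.1, 314.9])]
scene bucket look_for [(0.6, [205.5, 249.4, 74.0, 83.6]), (0.5, [195.7, 242.1, 145.0, 142.7])]
bucket pinpoint it knows: film, tipper
scene film look_for [(0.77, [225.7, 269.9, 19.8, 32.5]), (0.67, [205.9, 225.0, 27.0, 15.0])]
scene film pinpoint [(0.81, [184.7, 269.1]), (0.8, [216.7, 233.7]), (0.57, [234.1, 284.8])]
scene bucket_spare look_for [(0.91, [349.1, 76.6, 58.5, 67.7])]
bucket_spare pinpoint it knows: film, tipper
top {'fov_y': 51.62647860306987, 'cx': 281.6351903433762, 'cy': 202.6706049214411, 'xyz': array([0.2927596 , 0.00465673, 0.95597379]), 'attitude': array([-0.06591824,  0.07506862,  0.70435938, -0.70277831])}
top tipper look_for [(0.59, [332.4, 107.6, 91.1, 123.6])]
top tipper pinpoint [(0.86, [376.5, 192.9])]
top bucket look_for [(0.72, [352.6, 146.7, 67.1, 54.6])]
bucket pinpoint it knows: film, tipper
top film look_for [(0.85, [317.3, 250.2, 17.5, 21.8]), (0.68, [373.6, 178.2, 26.5, 18.8]), (0.61, [366.3, 247.7, 19.6, 22.8])]
top film pinpoint [(0.73, [388.6, 185.4]), (0.73, [375.0, 257.6]), (0.5, [329.2, 258.5])]
top bucket_spare look_for [(0.84, [105.2, 138.7, 66.0, 59.4])]
bucket_spare pinpoint it knows: film, tipper
```

View pics/scene0.png

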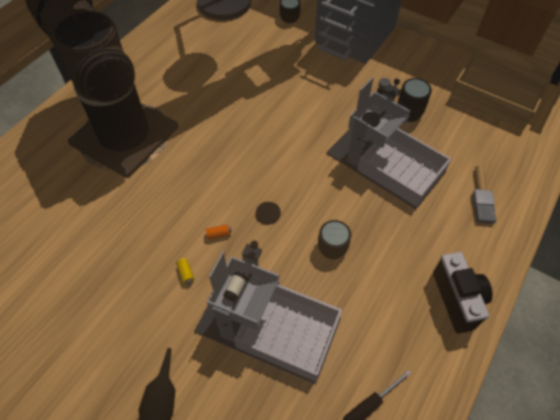

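View pics/top1.png

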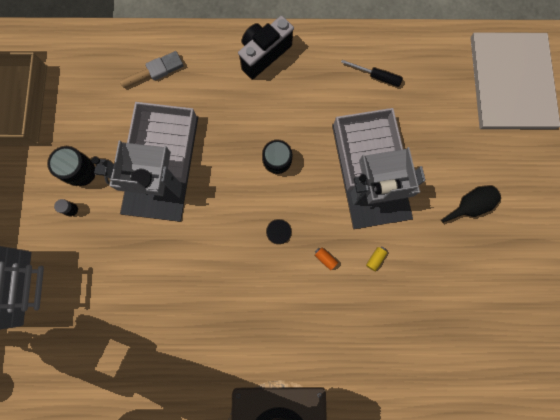

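```bash
python3 - <<'E'
import cv2
a=cv2.imread("pics/scene0.png")[235:385,190:350];b=cv2.imread("pics/top1.png")[100:235,325:435]
cv2.imwrite("pics/c1.png",cv2.resize(a,None,fx=4,fy=4,interpolation=cv2.INTER_CUBIC))
cv2.imwrite("pics/c2.png",cv2.resize(b,None,fx=4,fy=4,interpolation=cv2.INTER_CUBIC))
E
```

```text
(no output)
```

View pics/c1.png

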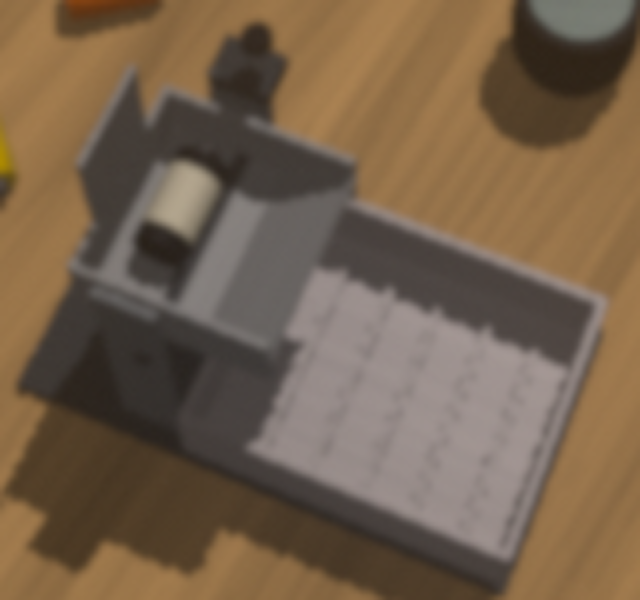

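View pics/c2.png

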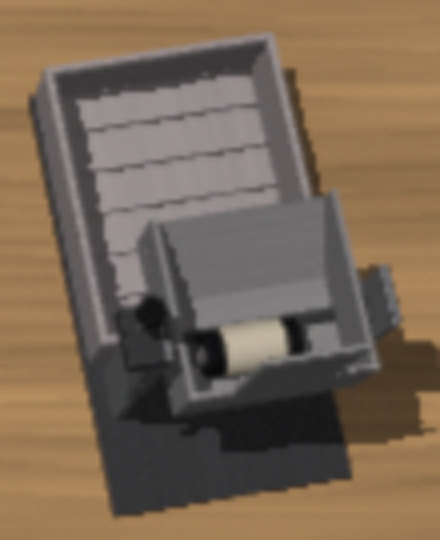

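Scene picture: film in the bucket at about (234,285), tray right/front of it. Top picture: film at (388,186), tray above it, latch at (361,186); the lens cap bucket is at (140,170). Now a pose fit on corners read off the crops, with the network pinpoints as a check.

```bash
cat > h.py <<'E'
import numpy as np
from plant import viewer
from scipy.spatial.transform import Rotation as R
from scipy.optimize import least_squares
def proj(c,P):
    p=viewer.camera_params(c);f=210/np.tan(np.radians(p["fov_y"])/2)
    q=R.from_quat(p["attitude"]).inv().apply(np.atleast_2d(P)-p["xyz"])
    return np.c_[p["cx"]-f*q[:,0]/q[:,2],p["cy"]+f*q[:,1]/q[:,2]]
def tri(a,b):
    r=least_squares(lambda X:np.r_[proj("scene",X)[0]-a,proj("top",X)[0]-b],[.5,0,.1]);return r.x.round(4),r.fun.round(1)
E
python3 - <<'E'
from h import *
print("origin",tri((240.1,314.9),(376.5,192.9)))
print("film",tri((234.1,284.8),(388.6,185.4)))
print("rimL",tri((340.8,310.8),(336.3,117.5)))
print("rimR",tri((316.3,373.8),(392.5,109.3)))
print("plateR",tri((195,332.5),(412.5,219.5)))
L=[("scene",(340.8,310.8),(175,65,51)),("scene",(316.3,373.8),(175,-65,51)),("top",(336.3,117.5),(175,65,51)),("top",(392.5,109.3),(175,-65,51)),
("scene",(222.5,252),(-38,25,197)),("scene",(210,275.8),(-38,-25,197))]
def W(v,P): return R.from_euler("z",v[2]).apply(np.array(P)/1e3)+[v[0],v[1],0]
r=least_squares(lambda v:np.concatenate([proj(c,W(v,P))[0]-u for c,u,P in L]),[.5,-.2,0])
print(r.x,np.degrees(r.x[2]),r.fun.round(1))
for P in((0,0,0),(0,0,120),(-38,0,197),(-38,25,197),(-38,-25,197)):print(P,W(r.x,P).round(4),proj("scene",W(r.x,P)).round(1),proj("top",W(r.x,P)).round(1))
E
```

```text
origin (array([ 0.5061, -0.2238,  0.0032]), array([ 0.9, -0.2,  0.8,  0.8]))
film (array([ 0.4963, -0.2182,  0.123 ]), array([-0.1,  0. , -0.1, -0.1]))
rimL (array([ 0.6702, -0.1297,  0.0478]), array([-0.1,  0. , -0.1, -0.1]))
rimR (array([ 0.6896, -0.2548,  0.0504]), array([-0.5,  0.1, -0.4, -0.5]))
plateR (array([ 0.4495, -0.3001, -0.0021]), array([-0.9,  0.1, -0.7, -0.7]))
[ 0.50879958 -0.22076496  0.16388659] 9.390009720527765 [ 0.8 -1.1  0.3  1.5 -0.6 -0.9  0.2 -1.6 -0.5 -1.6 -2.1 -0.1]
(0, 0, 0) [ 0.5088 -0.2208  0.    ] [[243.2 314.8]] [[375.5 192.8]]
(0, 0, 120) [ 0.5088 -0.2208  0.12  ] [[239.1 290.2]] [[389.1 179.5]]
(-38, 0, 197) [ 0.4713 -0.227   0.197 ] [[215.  262.9]] [[404.5 189. ]]
(-38, 25, 197) [ 0.4672 -0.2023  0.197 ] [[222.  250.4]] [[391.  191.2]]
(-38, -25, 197) [ 0.4754 -0.2516  0.197 ] [[207.9 275.7]] [[418.  186.8]]
```

Pose fit is consistent (rim measured at z≈49 mm, origin ≈(0.508,-0.222), yaw ≈9°). Lift, shut and align first, then travel.

```bash
python3 -m handwheel '[[[0,0,0,-0.018,-6.1],[0,0,0,-0.018,-6.1],[0,0,0,-0.018,-6.1],[0,0,0,-0.018,-6.1],[0,0,0,0,0],[0,0,0,0,0]]]' 40; python3 -m handwheel '[[[0,-0.0136,-0.0378,0,0],[0,-0.0136,-0.0378,0,0],[0,-0.0136,-0.0378,0,0],[0,-0.0136,-0.0378,0,0],[0,-0.0136,-0.0378,0,0],[0,-0.0136,-0.0378,0,0],[0,-0.0136,-0.0378,0,0],[0,-0.0136,-0.0378,0,0],[0,-0.0136,-0.0378,0,0],[0,-0.0136,-0.0378,0,0],[0,-0.0136,-0.0378,0,0],[0,-0.0136,-0.0378,0,0]]]'
cat >> h.py <<'E'
from plant import get_state
def loc():
    s=get_state();p=R.from_euler("z",-9,degrees=True).apply(s["eef_pos"]-[.508,-.222,0])
    print("t",round(s["time"],2),"local",p.round(4),"yaw toolx",R.from_quat(s["tcp_rot"]).as_matrix()[:,0].round(3),"F",np.round(s["contact_force"],1),"q",np.round(s["qpos"],2),s["opening"])
E
python3 -c "from h import *;loc()"
```

```text
time: 1.4
eef_pos: [0.1814, 0.6507, 0.3047]
tcp_rot: [-0.076, 0.997, 0.001, 0.001]
contact_force: [-0.2, -0.4, -0.3]
opening: 0.147
finger_force: 0.0
time: 2.4
eef_pos: [0.4117, 0.225, 0.3013]
tcp_rot: [-0.076, 0.997, -0.0, -0.001]
contact_force: [1.2, -0.0, 0.5]
opening: -0.003
finger_force: 0.0
t 2.4 local [-0.0251  0.4566  0.3013] yaw toolx [-0.989 -0.151  0.003] F [ 1.2 -0.   0.5] q [ 0.28 -0.23  1.98  0.    1.4  -1.44] -0.0028884412566008806
```

```bash
python3 -m handwheel '[[[0,-0.002,-0.041,0,0],[0,-0.002,-0.041,0,0],[0,-0.002,-0.041,0,0],[0,-0.002,-0.041,0,0],[0,-0.002,-0.041,0,0],[0,0.01,-0.036,0,0],[0,0.01,-0.036,0,0],[0,0.01,-0.036,0,0],[0,0.01,-0.036,0,0],[0,0.01,-0.036,0,0],[0,0.01,-0.036,0,0],[0,0.01,-0.036,0,0]]]'
python3 -m handwheel '[[[0,0,0,0,0]]]'; python3 - <<'E'
from h import *
import cv2
loc();a=viewer.read_camera("top")[80:260,280:520];b=viewer.read_camera("scene")[200:380,140:380]
cv2.imwrite("pics/m.png",cv2.resize(np.hstack([a,b]),(800,300),interpolation=cv2.INTER_CUBIC))
E
```

```text
time: 3.4
eef_pos: [0.4217, -0.2351, 0.3013]
tcp_rot: [-0.075, 0.997, 0.001, -0.001]
contact_force: [0.8, 0.1, -0.3]
opening: 0.003
finger_force: 0.0
time: 3.48
eef_pos: [0.4212, -0.2385, 0.301]
tcp_rot: [-0.073, 0.997, 0.0, -0.002]
contact_force: [0.6, -0.2, -0.4]
opening: 0.0
finger_force: 0.0
t 3.48 local [-0.0884 -0.0027  0.301 ] yaw toolx [-0.989 -0.145  0.003] F [ 0.6 -0.2 -0.4] q [-0.72 -0.19  1.95 -0.    1.39 -2.44] 0.00019104657760690412
```

View pics/m.png

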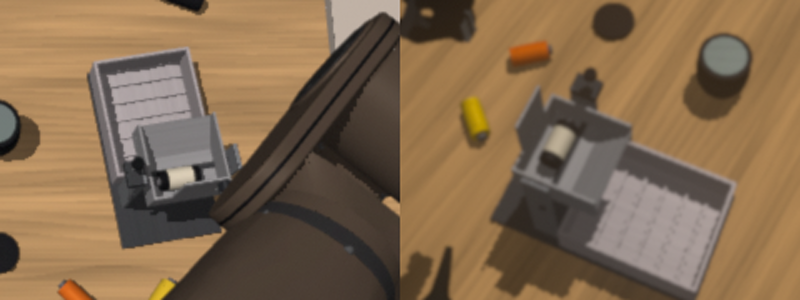

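```bash
python3 - <<'E'
from h import *
import cv2
p=get_state()["eef_pos"];print(proj("scene",p),proj("top",p),proj("scene",[0,0,0]),proj("top",[0,0,0]))
a=viewer.read_camera("top");b=viewer.read_camera("scene")
for n,i in(("top",a),("scene",b)): cv2.circle(i,tuple(int(v) for v in proj(n,p)[0]),4,(0,0,255),1)
cv2.imwrite("pics/m2.png",cv2.resize(np.hstack([a,b]),(800,300),interpolation=cv2.INTER_AREA))
E
```

```text
[[177.7239063  219.00437714]] [[430.70603487 204.6393263 ]] [[123.75721971 134.44944249]] [[278.46849627 438.10404631]]
```

View pics/m2.png

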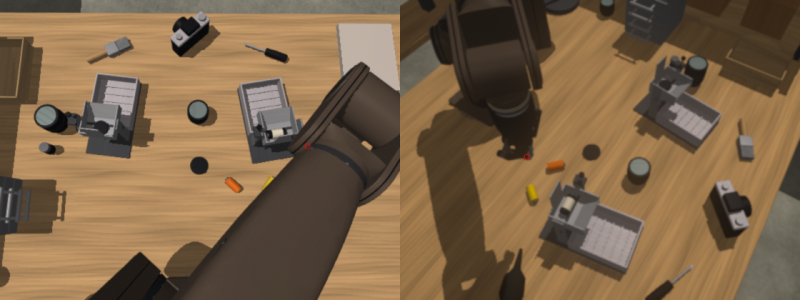

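Both circles sit on the fingertips, so the calibration and fit agree. Descend behind the paddle.

```bash
python3 -m handwheel '[[[0,0,0.001,0.035,0],[0,0,0.001,0.035,0],[0,0,0.001,0.035,0],[0,0,0,0.035,0],[0,0,0,0,0],[0,-0.015,0,0,0],[0,-0.01,0,0,0],[0,0,0,0,0]]]'; python3 -c "from h import *;loc()"
```

```text
time: 4.35
eef_pos: [0.4496, -0.2267, 0.1656]
tcp_rot: [-0.078, 0.997, -0.001, 0.002]
contact_force: [-0.0, -0.2, 0.3]
opening: -0.001
finger_force: 0.0
t 4.35 local [-0.0584  0.0045  0.1656] yaw toolx [-0.988 -0.156 -0.003] F [-0.  -0.2  0.3] q [-0.67 -0.03  2.05  0.    1.12 -2.4 ] -0.000640689159617754
```

```bash
python3 -m handwheel '[[[0,-0.006,-0.001,0.002,0],[0,-0.006,-0.001,0.002,0],[0,-0.006,-0.001,0,0],[0,-0.005,0,0,0],[0,0,0,0,0]]]'; python3 -c "from h import *;loc()";python3 -m handwheel '[[[0,-0.006,0,0,0],[0,-0.006,0,0,0],[0,-0.006,0,0,0],[0,-0.006,0,0,0],[0,-0.006,0,0,0]]]';python3 -c "from h import *;loc()"
```

```text
time: 4.77
eef_pos: [0.4697, -0.2269, 0.1606]
tcp_rot: [-0.077, 0.997, -0.0, -0.002]
contact_force: [-4.1, -0.6, 4.2]
opening: -0.001
finger_force: 2.4
t 4.77 local [-0.0386  0.0011  0.1606] yaw toolx [-0.988 -0.154  0.004] F [-4.1 -0.6  4.2] q [-0.64  0.02  2.01 -0.    1.11 -2.37] -0.0009204250077864853
time: 5.18
eef_pos: [0.5007, -0.2225, 0.1619]
tcp_rot: [-0.077, 0.997, -0.001, 0.0]
contact_force: [-3.2, 1.0, 8.5]
opening: 0.001
finger_force: 3.7
t 5.18 local [-0.0073  0.0006  0.1619] yaw toolx [-0.988 -0.153 -0.   ] F [-3.2  1.   8.5] q [-0.6   0.08  1.95 -0.    1.11 -2.33] 0.0014767619938562359
```

```bash
python3 -m handwheel '[[[0,-0.005,0,0,0],[0,-0.005,0,0,0],[0,-0.005,0,0,0],[0,-0.003,0,0,0],[0,0,0,0,0],[0,0,0,0,0],[0,0,0,0,0]]]';python3 - <<'E'
from h import *
import cv2
loc();b=viewer.read_camera("scene")[190:390,120:380]
cv2.imwrite("pics/p.png",cv2.resize(b,None,fx=3,fy=3,interpolation=cv2.INTER_CUBIC))
E
```

```text
time: 5.77
eef_pos: [0.5178, -0.2193, 0.1594]
tcp_rot: [-0.077, 0.997, -0.0, 0.0]
contact_force: [-2.4, -1.9, 2.9]
opening: -0.002
finger_force: 1.3
t 5.77 local [0.0101 0.0011 0.1594] yaw toolx [-0.988 -0.153 -0.   ] F [-2.4 -1.9  2.9] q [-0.58  0.11  1.92 -0.    1.11 -2.31] -0.002202305494748684
```

View pics/p.png

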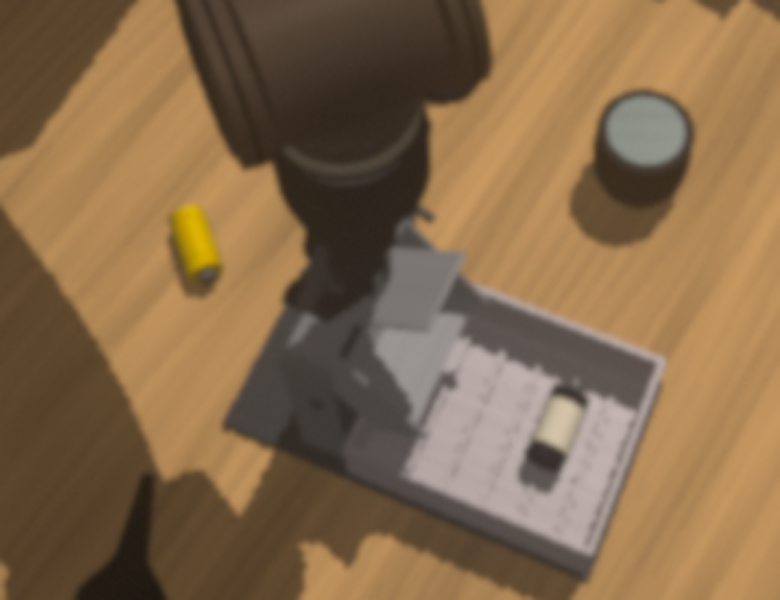

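The cartridge lies in the tray (crop (557,425)), with the bucket well tipped. Retract straight back, then up.

```bash
python3 -m handwheel '[[[0,0.008,0,0,0],[0,0.012,0,0,0],[0,0.015,0,0,0],[0,0.015,0,0,0],[0,0.015,0,0,0],[0,0.015,0,0,0],[0,0.012,0,0,0],[0,0.008,0,-0.02,0],[0,0,0,-0.04,0],[0,0,0,-0.04,0],[0,0,0,-0.03,0],[0,0,0,0,0]]]'; python3 -m handwheel '[[[0,0,0,0,0],[0,0,0,0,0],[0,0,0,0,0],[0,0,0,0,0],[0,0,0,0,0],[0,0,0,0,0],[0,0,0,0,0],[0,0,0,0,0],[0,0,0,0,0],[0,0,0,0,0],[0,0,0,0,0],[0,0,0,0,0]]]';python3 - <<'E'
from h import *
import cv2
loc();b=viewer.read_camera("scene")[190:390,120:380]
cv2.imwrite("pics/q.png",cv2.resize(b,None,fx=3,fy=3,interpolation=cv2.INTER_CUBIC))
E
```

```text
time: 6.82
eef_pos: [0.4208, -0.2362, 0.2974]
tcp_rot: [-0.077, 0.997, -0.005, 0.005]
contact_force: [0.9, -0.1, 1.0]
opening: 0.001
finger_force: 0.0
time: 7.82
eef_pos: [0.419, -0.2344, 0.2894]
tcp_rot: [-0.077, 0.997, -0.0, 0.0]
contact_force: [-0.3, 0.7, 0.3]
opening: 0.001
finger_force: 0.0
t 7.82 local [-0.0899  0.0017  0.2894] yaw toolx [-0.988 -0.153 -0.   ] F [-0.3  0.7  0.3] q [-0.72 -0.2   1.97 -0.    1.37 -2.45] 0.0011312281384073884
```

View pics/q.png

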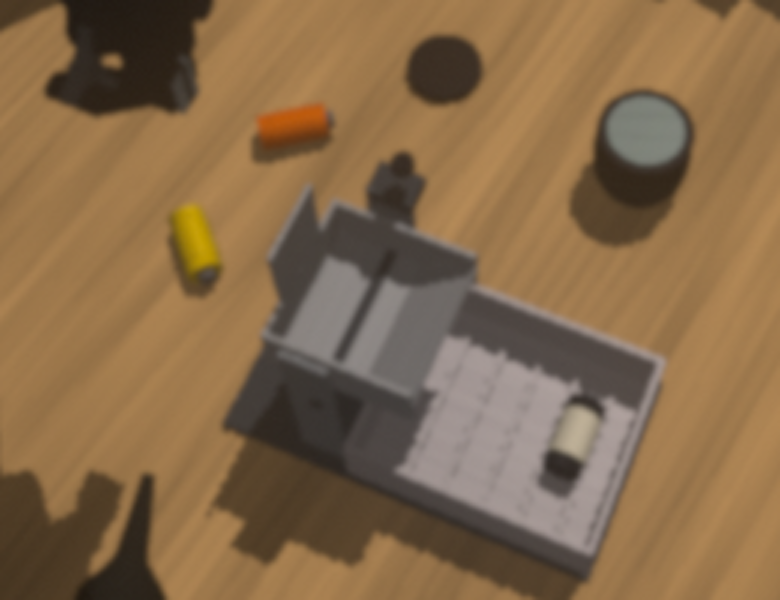

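Bucket upright again: the paddle top corner is at (223,252), as before the push. The film is in the tray at about (312,335); I'll confirm it has stopped, then hand in.

```bash
python3 -m handwheel '[[[0,0,0,0,0],[0,0,0,0,0],[0,0,0,0,0],[0,0,0,0,0],[0,0,0,0,0],[0,0,0,0,0],[0,0,0,0,0],[0,0,0,0,0],[0,0,0,0,0],[0,0,0,0,0],[0,0,0,0,0],[0,0,0,0,0]]]' >/dev/null;python3 - <<'E'
from h import *
import cv2
b=viewer.read_camera("scene")[190:390,120:380]
old=cv2.resize(cv2.imread("pics/q.png"),(260,200),interpolation=cv2.INTER_AREA)
d=cv2.absdiff(b,old)[100:195,80:225].max();print("max diff in tray",d)
from plant import sign_off
if d<40: print(sign_off())
E
```

```text
max diff in tray 4
the job is handed in; nothing more can be done
None
```

The job is handed in: the film cartridge lies still in its own catch tray, its bucket is back upright, and the arm kept clear of the lens-cap bucket; no verdict was returned.

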